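# Close the block in its turnover holder and turn it over

### The arm

A 6-joint arm with a two-finger parallel gripper is mounted at the origin on a cart in front of the work surface, level with it; the furniture and walls round the work are solid. World frame = base frame: x ahead of the robot, y to its left, z up, the work surface at z = 0. Lengths are in m, angles in rad, forces in N, time in s.
With the tool pointing down it reaches from about 0.35 to 0.975 m from the base axis. Payload 4.9 kg.
Tool frame: the origin (TCP) lies midway between the tips of the shut fingers; the grasp point (between the pads) lies 19 mm behind it; z points along the fingers, y is the direction in which the jaws open and shut (so a half turn about z gives the same grasp; the last joint's range is limited). The gripper opens to 85 mm and grips with 20 to 120 N. Pads are 22 mm wide; open, the fingers measure 114 mm over their backs; the gripper's body (76 mm by 85 mm) begins 54 mm behind the grasp point. The pads swing forward as they close: fully open they stand 13 mm farther back than shut.
Start: joints at [-1.346, 0.053, 1.613, -0, 1.476, -0.119], TCP at [0.211, -0.588, 0.231] pointing down, gripper open.
Joint ranges: [-3.01, 3.01], [-1.01, 2.22], [0.06, 2.58], [-1.02, 4.17], [0.09, 2.62], [-3.14, 3.14]. Speed limits (rad/s): [2.57, 2.57, 3.14, 3.14, 3.14, 3.14].

### API

Orientations are given as a rotation vector (axis times angle).
In Python, from station import ctrl gives the robot as it stands.
- The arm moves only by the tool play_rows, never from a script. Its argument "motion" is a list that holds one entry, the list of rows, each a list of 7 numbers: the closure, from -1 (fully open) to 1 (shut), then the shift along the tool's x, y, z in cm, then the turn, a rotation vector about the tool's x, y, z in degrees. A call has 1 to 20 rows; each row is the pose to reach, as a shift and turn from the pose measured when the call began, along the tool's axes at that moment; what a row does not reach only later rows make up. A row lasts 1/8 s, in which the tool goes at most 62.5 mm and 10.7 degrees, less where a joint would pass 70% of its speed; a pose out of reach is approached as far as the arm can. A call with a gripper value outside its range is refused whole. The fingers move at their own pace and stop on an object; "newtons" is the grip in N (left out, the last holds). Time passes only in rows, so rows that repeat a pose let the fingers close. It gives the time, the measured TCP pose, the force and the opening at its end, in the units of the state.
- ctrl.get_obs(): the state, without advancing time (a new reading comes with each control period).
- ctrl.get_image(name): name is "scene" or "top" or "wrist"; returns a dict with "color" (384x512x3 uint8, red, green, blue), "mtx" (3x3 intrinsics, pixels), "T" (4x4, takes a point from camera to world coordinates). Camera axes: x right, y up, looking along -z (the intrinsics and any distortion apply to the point x, -y, -z); pixel columns grow to the right and rows downward; lengths in m; the calibration is good to about 2 mm. A picture is of the moment at which its call begins. There is no depth.
- ctrl.finish_job(): hands the job in, once; it reports no verdict.
The state is a dict: "t": time; "q": joint angles; "dq": joint speeds; "effort": joint torques, N m; "tool_pos": TCP position; "tool_rot": TCP orientation; "contact_force": force on the tool from outside, world axes, zero at the start; "wrist_torque": the same for the moment, N m; "opening": finger opening in m.
Only numpy, scipy, OpenCV 4.12 (cv2) and the standard library are available. Lean on these libraries where they do the work, as an engineer would, in place of code of your own. Each camera call takes 0.05 s, during which the arm holds its last target.

### The job

One of the two turnover holders on the bench has a hardwood block lying in its tray. Shut that holder's lid fully over the block, then keep it shut and swing the whole holder over until it lies flat on its other side, lowering it under control and not letting it drop, with the block still shut inside. Leave the empty holder alone.

Things in the scene. Friction and masses are not known exactly. Their poses are not given: they have to be found in the camera images.
- holder: plywood base, 180 x 176 x 12 mm and fixed to the bench, of the holder with the block in it; origin under its centre. Between its two posts (80 mm either side along x, 68 mm high) two aluminium half shells, tray and lid, with windows swing on one steel hinge pin along x. Each shell is 140 mm along the hinge, reaches 82 mm out from it and is 22 mm thick. x points away from the robot, within 0.2 rad.
- holder_hinge (a point): middle of the hinge axis, 55 mm above the bench over the base's centre; x along the axis. The point turns with the tray: at the start the tray lies flat on its -y side (the robot's right) and z is up. Tray and lid both swing on this axis. The closed pocket's centre, where the block belongs, is at (0, -50, 0) mm in this frame; the block has 2 to 4 mm of play.
- holder_tray (a joint): angle of the tray: 0 = flat on the right-hand side (as it starts), grows as it swings up and over, pi = flat on the left-hand side, turned over. It has stops at both ends. Light friction: it falls if let go on the way.
- holder_lid (a joint): angle of the lid against the tray: 0 = fully shut on the tray, grows as it opens up and over to the left; starts between 1.75 and 2.5. Stiff hinge of 0.3 N m (about 2.5 N at its bar): the lid stays where it is put, and stays shut while the tray is turned over.
- holder_lid_bar (a point): middle of the lid's handle bar: straight round steel bar 10 mm thick, 48 mm clear between its two arms, parallel to the hinge, 120 mm from its axis, on the half away from the robot (34 mm to +x of the hinge's middle); 33 mm open space between bar and shell. With the lid shut, level with the hinge. Held across from above, it turns in the fingers as the lid swings.
- holder_tray_bar (a point): middle of the tray's handle bar: the same loop on the tray, 120 mm from the hinge axis, on the half near the robot (34 mm to -x of the hinge's middle); 55 mm above the bench, level with the hinge, when the tray lies flat on either side, with only bench below it. Lifting here carries tray, block and shut lid over together.
- block_center (a point): centre of the hardwood block, 46 x 82 x 30 mm, about 60 g, which lies loose in the tray's pocket, long side along the hinge.
- spare_lid_bar (a point): middle of the lid's handle bar on the other, empty holder of the same make, which also stands open; to be left alone.
Things that resemble listed ones, but are neither listed nor needed, are in the scene too. Leave any black or turquoise look-alike of the part that bears block_center alone.

How it is judged:
On the way, in this order (a step that is already met when the one before it is completed fails the run):
1. the lid is shut over the block while the tray still lies flat on its first side (value of joint each of holder_lid, holder_tray below 0.15 rad and x of block_center in the frame of holder_hinge between -0.015 and 0.015 m and y of block_center in the frame of holder_hinge between -0.065 and -0.035 m and z of block_center in the frame of holder_hinge between -0.012 and 0.012 m), for 0.2 s.
2. the closed holder lies turned over on its other side with the block inside (value of joint holder_lid below 0.15 rad and value of joint holder_tray above 2.99 rad and x of block_center in the frame of holder_hinge between -0.015 and 0.015 m and y of block_center in the frame of holder_hinge between -0.065 and -0.035 m and z of block_center in the frame of holder_hinge between -0.012 and 0.012 m), for 0.2 s.
At the end, for the whole second after the job is handed in: The holder lies turned over (tray angle over 2.99 rad, within 0.15 rad of flat) and at rest, its lid within 0.15 rad of shut, with the block in its pocket (centre within 15 mm along and across, 12 mm in thickness, of the pocket's centre); the empty holder's lid bar within 20 mm of where it was (all of step 2 and velocity of joint holder_tray below 0.05 rad/s and distance of spare_lid_bar from where it was at the start of the episode below 0.02 m); the robot touches nothing.
It fails at once if the holder is dropped or flung over (tray swings faster than 5 rad/s) (velocity of joint holder_tray above 5 rad/s).
It fails at once if the lid comes open by more than 0.5 rad while the tray is on its way over (value of joint holder_tray above 0.4 rad and value of joint holder_lid above 0.5 rad).
It fails at once if the empty holder is worked (its lid bar moves more than 30 mm) (distance of spare_lid_bar from where it was at the start of the episode above 0.03 m).
It also fails if it takes over 56 s, if anything falls off the work surface, if the arm or the gripper's body presses on something with over 40 N, if the wrist force passes 120 N, or if a joint passes its speed limit or range.

## Working session

There is one attempt and no reset: what is moved stays moved. The work goes in short steps, Python scripts to look and compute and a tool call to move; the robot and the scene stay as the last step left them, time stands still between calls to the robot, and variables do not carry over. Pictures are saved under pics/ and viewed, and the job is handed in when it is done.

Besides the shell and the picture viewer there is one more tool, called after ">>>" as name(argument=value, ...) on one line, values as JSON. play_rows: Moves the arm, as the interface text tells. Its arguments: {"type":"object","properties":{"motion":{"type":"array"},"newtons":{"type":"number"}},"required":["motion"]}

```bash
ls; mkdir -p pics; python3 - <<'E'
from station import ctrl
import cv2
o=ctrl.get_obs(); print({k:(v if not hasattr(v,'round') else v) for k,v in o.items()})
for n in ["scene","top","wrist"]:
    im=ctrl.get_image(n); c=im["color"][:,:,::-1]
    cv2.imwrite(f"pics/{n}0.png",c); print(n,im["mtx"].round(1).tolist(),im["T"].round(3).tolist(),[k for k in im])
E
```

```text
pics
{'t': 0.0, 'q': array([-1.34599429e+00,  5.33920767e-02,  1.61427401e+00, -2.82218922e-05,
        1.47600539e+00, -1.18992340e-01]), 'dq': array([-9.69442859e-04,  2.17576814e-04,  6.07623442e-04, -1.11688162e-03,
       -7.75744066e-05, -8.29871251e-05]), 'effort': array([-1.13428880e-03, -3.93684483e+01, -3.70177174e+01, -2.29999287e-04,
        7.09614629e-03,  7.34543903e-06]), 'tool_pos': array([ 0.21052256, -0.58782158,  0.23005313]), 'tool_rot': array([-3.09324735e+00, -5.37024686e-01,  2.16597454e-04]), 'contact_force': array([-0.63283518, -0.8778445 ,  0.27891954]), 'wrist_torque': array([0.01659476, 0.02544981, 0.01730642]), 'opening': 0.08522115914958422}
scene [[483.5, 0.0, 252.1], [0.0, 483.5, 198.1], [0.0, 0.0, 1.0]] [[-0.673, 0.412, -0.615, -0.32], [-0.74, -0.373, 0.559, 0.656], [0.001, 0.831, 0.556, 0.862], [0.0, 0.0, 0.0, 1.0]] ['color', 'mtx', 'T']
top [[478.4, 0.0, 252.1], [0.0, 478.4, 188.8], [0.0, 0.0, 1.0]] [[-0.003, 0.986, -0.169, 0.321], [-1.0, -0.001, 0.007, -0.133], [0.007, 0.17, 0.986, 1.457], [0.0, 0.0, 0.0, 1.0]] ['color', 'mtx', 'T']
wrist [[313.7, 0.0, 262.2], [0.0, 313.7, 188.1], [0.0, 0.0, 1.0]] [[0.337, 0.905, 0.259, 0.277], [-0.942, 0.324, 0.091, -0.565], [-0.002, -0.275, 0.961, 0.372], [0.0, 0.0, 0.0, 1.0]] ['color', 'mtx', 'T']
```

View pics/scene0.png

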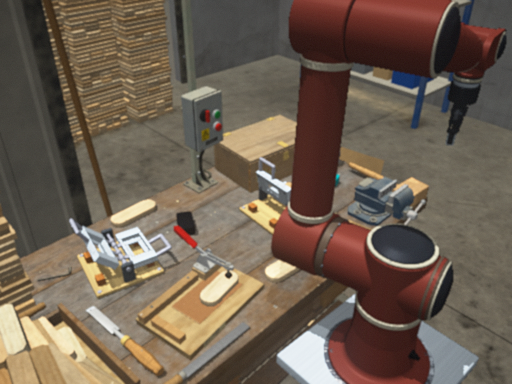

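View pics/top0.png

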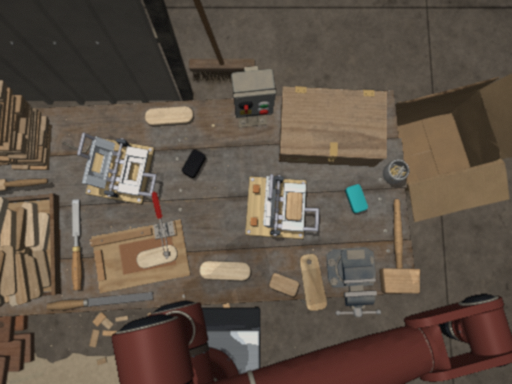

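View pics/wrist0.png

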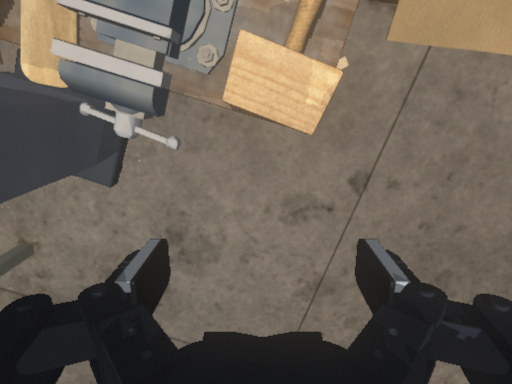

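The top view shows two holders. The one at about (285,207) has a wooden block in its tray; the one at about (117,167) looks empty. I'll enlarge both crops to confirm.

```bash
python3 - <<'E'
import cv2,numpy as np
t=cv2.imread("pics/top0.png"); s=cv2.imread("pics/scene0.png")
a=cv2.resize(t[165:250,235:335],None,fx=7,fy=7,interpolation=cv2.INTER_CUBIC)
cv2.imwrite("pics/crop_a.png",a)
b=cv2.resize(t[125:210,70:170],(400,340),interpolation=cv2.INTER_CUBIC)
c=cv2.resize(s[145:240,230:330],(400,380),interpolation=cv2.INTER_CUBIC)
b=cv2.copyMakeBorder(b,0,40,0,0,cv2.BORDER_CONSTANT)
cv2.imwrite("pics/crop_b.png",np.hstack([b,c]))
E
```

```text
(no output)
```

View pics/crop_a.png

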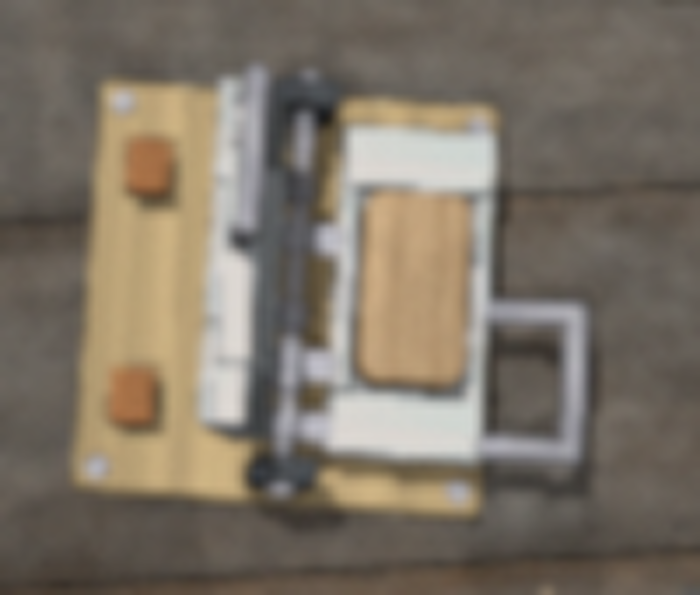

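View pics/crop_b.png

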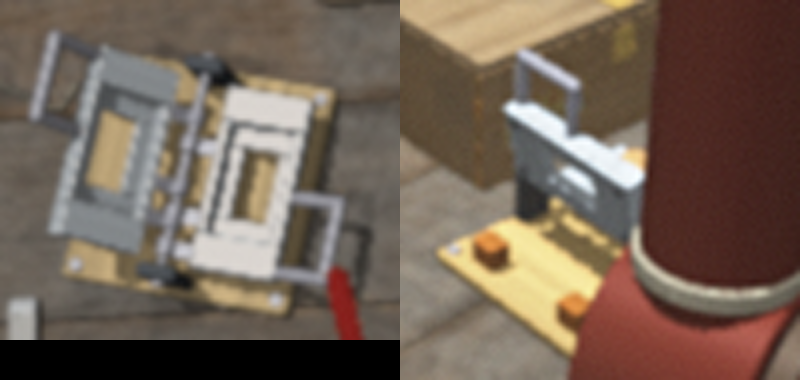

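The crop confirms it: the holder at top-view (285,207) carries the block, lid standing near vertical, so it is the one to work. The one at (117,167) is empty and is the spare. Next I'll locate its base corners, bars and pin.

```bash
cat > h.py <<'E'
import numpy as np
from station import ctrl
def ray(im,u,v):
    K=im["mtx"];T=im["T"]
    d=np.array([(u-K[0,2])/K[0,0],-(v-K[1,2])/K[1,1],-1.]); return T[:3,3],T[:3,:3]@d
def onz(im,u,v,z):
    o,d=ray(im,u,v); return o+d*(z-o[2])/d[2]
def proj(im,p):
    T=im["T"];K=im["mtx"]; c=T[:3,:3].T@(np.asarray(p)-T[:3,3]); return K[0,2]+K[0,0]*c[0]/-c[2], K[1,2]-K[1,1]*c[1]/-c[2]
E
python3 - <<'E'
from h import *
im=ctrl.get_image("top"); sc=ctrl.get_image("scene")
cv=lambda a,b:(235+(a+.5)/7-.5,165+(b+.5)/7-.5)
C=np.array([onz(im,*cv(*p),.012) for p in [(105,83),(497,103),(478,515),(75,487)]])
print("corners",C.round(4).tolist()); 
print("sides",[np.linalg.norm(C[i]-C[(i+1)%4]).round(4) for i in range(4)])
c=C.mean(0)
x=(C[0]-C[3])+(C[1]-C[2]); y=(C[0]-C[1])+(C[3]-C[2])
print("centre",c,"yaw",np.arctan2(x[1],x[0]),np.arctan2(-y[0],y[1]))
a=onz(im,*cv(580,310),.055);b=onz(im,*cv(573,452),.055); print("traybar",a,b,(a+b)/2)
yaw=np.arctan2(x[1],x[0]);ex=np.array([np.cos(yaw),np.sin(yaw),0]);ey=np.array([-np.sin(yaw),np.cos(yaw),0])
h=np.array([c[0],c[1],.055]);print("pred traybar",h-.034*ex-.12*ey)
# pin
print("pin",[onz(im,*cv(*p),.055).round(4) for p in [(308,100),(280,480)]],"pred ends",h+.08*ex,h-.08*ex)
# lid bar : ray on the plane x=+34mm for midpoint
o,d=ray(im,*cv(250,155))
s=((h+.034*ex-o)@ex)/(d@ex);p=o+s*d;r=p-h;print("lidbar",p,"radius",np.linalg.norm(r),"ang",np.arctan2(r[2],-(r@ey)))
# scene: bar mid = crop(548,75) -> 
u,v=230+(148+.5)/4-.5,145+(72+.5)/4-.5
o,d=ray(sc,u,v);s=((h+.034*ex-o)@ex)/(d@ex);p=o+s*d;r=p-h;print("scene lidbar",p,np.linalg.norm(r),np.arctan2(r[2],-(r@ey)))
E
```

```text
corners [[0.6084, -0.1364, 0.012], [0.5992, -0.3087, 0.012], [0.4186, -0.2966, 0.012], [0.431, -0.1231, 0.012]]
sides [np.float64(0.1726), np.float64(0.181), np.float64(0.1739), np.float64(0.1779)]
centre [ 0.5143181 -0.2162283  0.012    ] yaw -0.07069685042407493 -0.06238422341692206
traybar [ 0.50191157 -0.33665599  0.055     ] [ 0.44195881 -0.33216676  0.055     ] [ 0.47193519 -0.33441137  0.055     ]
pred traybar [ 0.47192648 -0.33352685  0.055     ]
pin [array([ 0.5923, -0.2229,  0.055 ]), array([ 0.4305, -0.2092,  0.055 ])] pred ends [ 0.59411826 -0.22187933  0.055     ] [ 0.43451794 -0.21057726  0.055     ]
lidbar [ 0.55004437 -0.19305347  0.15995612] radius 0.11326617090600233 ang 1.8104012329004218
scene lidbar [ 0.55008926 -0.19241952  0.17259406] 0.12519902798765697 1.7906326502097487
```

```bash
cat >> h.py <<'E'
from scipy.spatial.transform import Rotation as R
H=np.array([.514,-.2163,.055]); YAW=-.068
EX=np.array([np.cos(YAW),np.sin(YAW),0]);EY=np.array([-np.sin(YAW),np.cos(YAW),0]);EZ=np.array([0,0,1.])
RT=R.from_matrix(np.c_[EX,-EY,-EZ])
def togo(p,rt=RT):
    o=ctrl.get_obs(); r=R.from_rotvec(o["tool_rot"])
    print("t",o["t"],"pos",o["tool_pos"].round(4),"F",o["contact_force"].round(1),"open",round(o["opening"],4))
    print("shift cm",(r.inv().apply(np.asarray(p)-o["tool_pos"])*100).round(2),"turn deg",np.degrees((r.inv()*rt).as_rotvec()).round(2))
def lid(a,dx=.034): return H+dx*EX-.12*np.cos(a)*EY+.12*np.sin(a)*EZ
E
python3 -c "
from h import *
print(lid(1.8)); togo(lid(1.8)+[0,0,.085])"
```

```text
[ 0.54977396 -0.19140898  0.17186172]
t 0.25 pos [ 0.2106 -0.5881  0.2307] F [ 0.5 -0.3  0. ] open 0.0858
shift cm [ 45.3  -25.92  -2.59] turn deg [-0.06  0.   23.59]
```

>>> play_rows(motion=[[[-1, 4.5, -2.6, -2.6, 0, 0, 4], [-1, 9, -5.2, -2.6, 0, 0, 8], [-1, 13.5, -7.8, -2.6, 0, 0, 12], [-1, 18, -10.4, -2.6, 0, 0, 16], [-1, 22.5, -13, -2.6, 0, 0, 20], [-1, 27, -15.6, -2.6, 0, 0, 23.6], [-1, 31.5, -18.2, -2.6, 0, 0, 23.6], [-1, 36, -20.7, -2.6, 0, 0, 23.6], [-1, 40.5, -23.3, -2.6, 0, 0, 23.6], [-1, 43.5, -25, -2.6, 0, 0, 23.6], [-1, 45.3, -25.9, -2.6, 0, 0, 23.6], [-1, 45.3, -25.9, -2.6, 0, 0, 23.6], [-1, 45.3, -25.9, -2.6, 0, 0, 23.6]]])

```text
t: 1.88
tool_pos: [0.5493, -0.1925, 0.2569]
tool_rot: [-3.139, 0.109, 0.001]
contact_force: [0.6, 0.5, 0.4]
opening: 0.0855
```

```bash
python3 - <<'E'
from h import *
import cv2
togo(lid(1.8)+[0,0,-.015])
w=ctrl.get_image("wrist")
cv2.imwrite("pics/w1.png",w["color"][:,:,::-1]); print(proj(w,lid(1.8)),proj(w,lid(1.8)+.024*EX),proj(w,lid(1.8)-.024*EX))
E
```

```text
t 1.875 pos [ 0.5493 -0.1925  0.2569] F [0.6 0.5 0.4] open 0.0855
shift cm [ 0.05 -0.11 10.  ] turn deg [-0.03  0.05 -0.07]
(np.float64(260.88596186620504), np.float64(194.22639392744037)) (np.float64(260.79481215818805), np.float64(163.0565833625256)) (np.float64(260.97217088263557), np.float64(223.70667169886605))
```

View pics/w1.png

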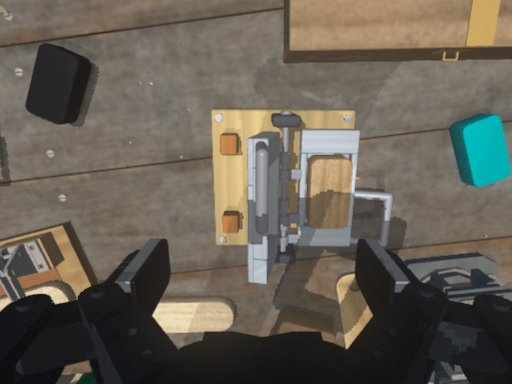

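The wrist view shows the lid bar at u≈262, v 143–232, centred between the fingers and matching the prediction (261,194). Descending and gripping.

>>> play_rows(motion=[[[-1, 0.2, -0.1, 3, 0, 0, 0], [-1, 0.3, -0.1, 6, 0, 0, 0], [-1, 0.3, -0.1, 8.5, 0, 0, 0], [-1, 0.3, -0.1, 10, 0, 0, 0], [0, 0.3, -0.1, 10, 0, 0, 0], [1, 0.3, -0.1, 10, 0, 0, 0], [1, 0.3, -0.1, 10, 0, 0, 0], [1, 0.3, -0.1, 10, 0, 0, 0], [1, 0.3, -0.1, 10, 0, 0, 0], [1, 0.3, -0.1, 10, 0, 0, 0], [1, 0.3, -0.1, 10, 0, 0, 0], [1, 0.3, -0.1, 10, 0, 0, 0]]], newtons=25)

```text
t: 3.42
tool_pos: [0.5527, -0.192, 0.1578]
tool_rot: [-3.14, 0.109, -0.001]
contact_force: [-0.4, 0.3, 6.1]
opening: 0.0089
```

```bash
python3 - <<'E'
from h import *
import cv2
togo(lid(1.8)+[0,0,-.015])
a=[]
for n in("wrist","scene"):
    a.append(cv2.resize(ctrl.get_image(n)["color"][:,:,::-1],(400,300)))
cv2.imwrite("pics/w2.png",np.hstack(a))
E
```

```text
t 3.425 pos [ 0.5527 -0.192   0.1578] F [-0.4  0.3  6.1] open 0.0089
shift cm [-0.29 -0.04  0.09] turn deg [-0.01 -0.04 -0.09]
```

View pics/w2.png

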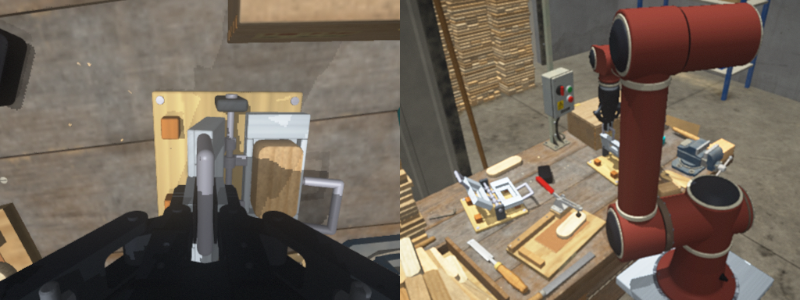

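```bash
python3 - <<'E'
import numpy as np
for a in np.linspace(1.8,0,19)[1:]: print(round(a,2),round(12*(np.cos(a)-np.cos(1.8)),1),round(-12*(np.sin(a)-np.sin(1.8)),1))
E
```

```text
1.7 1.2 -0.2
1.6 2.4 -0.3
1.5 3.6 -0.3
1.4 4.8 -0.1
1.3 5.9 0.1
1.2 7.1 0.5
1.1 8.2 1.0
1.0 9.2 1.6
0.9 10.2 2.3
0.8 11.1 3.1
0.7 11.9 4.0
0.6 12.6 4.9
0.5 13.3 5.9
0.4 13.8 7.0
0.3 14.2 8.1
0.2 14.5 9.3
0.1 14.7 10.5
0.0 14.7 11.7
```

>>> play_rows(motion=[[[1, 0, 1.2, -0.2, 0, 0, 0], [1, 0, 2.4, -0.3, 0, 0, 0], [1, 0, 3.6, -0.3, 0, 0, 0], [1, 0, 4.8, -0.1, 0, 0, 0], [1, 0, 5.9, 0.1, 0, 0, 0], [1, 0, 7.1, 0.5, 0, 0, 0], [1, 0, 8.2, 1.0, 0, 0, 0], [1, 0, 9.2, 1.6, 0, 0, 0], [1, 0, 10.2, 2.3, 0, 0, 0], [1, 0, 11.1, 3.1, 0, 0, 0], [1, 0, 11.1, 3.1, 0, 0, 0]]])

```text
t: 4.9
tool_pos: [0.5445, -0.3038, 0.1254]
tool_rot: [3.139, -0.11, -0.0]
contact_force: [-1.3, -1.1, -2.4]
opening: 0.0092
```

```bash
python3 - <<'E'
from h import *
import cv2
togo(lid(0)+[0,0,-.015])
a=[]
for n in("wrist","top"):
    a.append(cv2.resize(ctrl.get_image(n)["color"][:,:,::-1],(400,300)))
cv2.imwrite("pics/w3.png",np.hstack(a))
E
```

```text
t 4.9 pos [ 0.5445 -0.3038  0.1254] F [-1.3 -1.1 -2.4] open 0.0092
shift cm [-0.23  3.48  8.55] turn deg [ 0.04  0.01 -0.14]
```

View pics/w3.png

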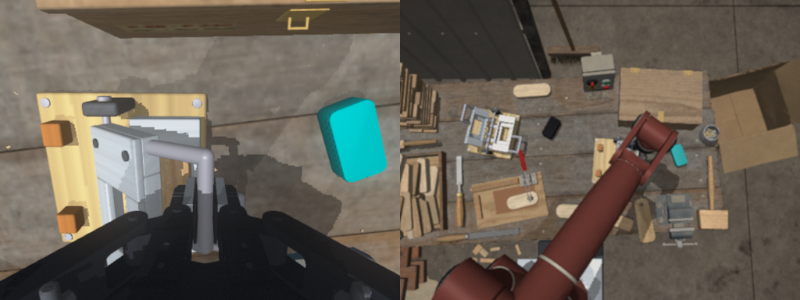

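The wrist view shows the lid about half closed with the bar still in the fingers. Continuing.

>>> play_rows(motion=[[[1, 0, 0.8, 0.9, 0, 0, 0], [1, 0, 1.5, 1.8, 0, 0, 0], [1, 0, 2.2, 2.8, 0, 0, 0], [1, 0, 2.7, 3.9, 0, 0, 0], [1, 0, 3.1, 5.0, 0, 0, 0], [1, 0, 3.4, 6.2, 0, 0, 0], [1, 0, 3.5, 7.4, 0, 0, 0], [1, 0, 3.5, 8.2, 0, 0, 0], [1, 0, 3.5, 8.6, 0, 0, 0], [1, 0, 3.5, 8.7, 0, 0, 0], [1, 0, 3.5, 8.7, 0, 0, 0]]])

```text
t: 6.38
tool_pos: [0.5425, -0.3373, 0.044]
tool_rot: [-3.137, 0.108, 0.003]
contact_force: [-13.6, 16.0, 29.1]
opening: 0.0087
```

```bash
python3 - <<'E'
from h import *
import cv2
togo(lid(0)+[0,0,-.015])
a=[]
for n in("wrist","scene"):
    a.append(cv2.resize(ctrl.get_image(n)["color"][:,:,::-1],(400,300)))
cv2.imwrite("pics/w4.png",np.hstack(a))
E
```

```text
t 6.375 pos [ 0.5425 -0.3373  0.044 ] F [-13.6  16.   29.1] open 0.0087
shift cm [-0.27  0.12  0.4 ] turn deg [-0.13  0.13 -0.06]
```

View pics/w4.png

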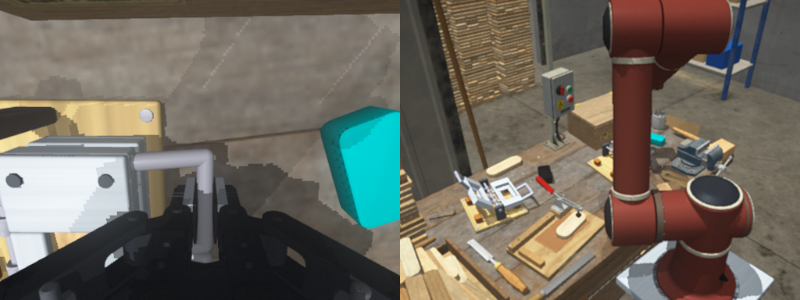

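>>> play_rows(motion=[[[0.5, 0, 0, -0.1, 0, 0, 0], [0.5, 0, 0, -0.2, 0, 0, 0], [0.5, 0, 0, -0.2, 0, 0, 0], [0.5, 0, 0, -2, 0, 0, 0], [0.5, 0, 0, -5, 0, 0, 0], [0.5, 0, 0, -9, 0, 0, 0], [0, -3, 0, -10, 0, 0, 0], [0, -7, 0.1, -10, 0, 0, 0], [0, -7, 0.1, -10, 0, 0, 0]]])

```text
t: 7.6
tool_pos: [0.4713, -0.3338, 0.1449]
tool_rot: [-3.138, 0.111, 0.003]
contact_force: [0.5, 0.4, 0.0]
opening: 0.0424
```

```bash
python3 - <<'E'
from h import *
import cv2
togo(lid(0,-.034)+[0,0,-.015])
w=ctrl.get_image("wrist");cv2.imwrite("pics/w5.png",w["color"][:,:,::-1])
print("traybar",proj(w,lid(0,-.034)),"lidbar",proj(w,lid(0)),"shell corners top",[proj(w,H+a*.07*EX-.082*EY+[0,0,.022]) for a in(1,-1)])
E
```

```text
t 7.6 pos [ 0.4713 -0.3338  0.1449] F [0.5 0.4 0. ] open 0.0424
shift cm [8.000e-02 1.000e-02 1.049e+01] turn deg [-0.1   0.11 -0.16]
traybar (np.float64(262.391773067441), np.float64(192.00391477609088)) lidbar (np.float64(262.0902562012277), np.float64(100.50282060241503)) shell corners top [(np.float64(199.81466445299424), np.float64(40.01619543889706)), (np.float64(210.91080189261658), np.float64(247.60352892553283))]
```

View pics/w5.png

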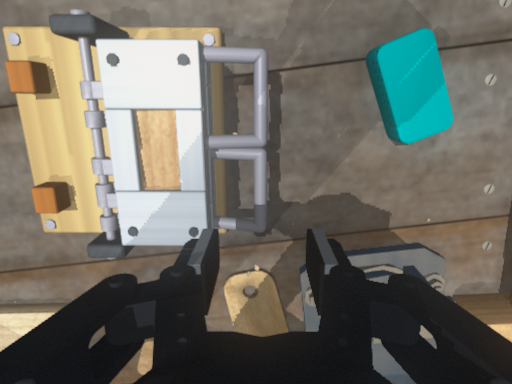

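The wrist view shows the lid shut over the tray: its shell corners at (205,40) and (212,245) match the predictions. The block shows through the window, and the tray bar is at (260,185). Descending on the tray bar.

>>> play_rows(motion=[[[0.3, 0.3, 0, 2, 0, 0, 0], [0.3, 0.3, 0, 5, 0, 0, 0], [0.3, 0.3, 0, 8, 0, 0, 0], [0.3, 0.3, 0, 10, 0, 0, 0], [0.3, 0.3, 0, 10.7, 0, 0, 0], [0.3, 0.3, 0, 10.7, 0, 0, 0], [1, 0.3, 0, 10.7, 0, 0, 0], [1, 0.3, 0, 10.7, 0, 0, 0], [1, 0.3, 0, 10.7, 0, 0, 0], [1, 0.3, 0, 10.7, 0, 0, 0], [1, 0.3, 0, 10.7, 0, 0, 0]]], newtons=50)

```text
t: 9.02
tool_pos: [0.4764, -0.3322, 0.0393]
tool_rot: [-3.134, 0.111, -0.001]
contact_force: [0.5, 7.7, 3.2]
opening: 0.0084
```

```bash
python3 - <<'E'
from h import *
import cv2
togo(lid(0,-.034)+[0,0,-.017])
w=ctrl.get_image("wrist");cv2.imwrite("pics/w6.png",w["color"][:,:,::-1])
for a in np.linspace(0,np.pi,33)[1:]: print(round(a,2),round(-12*(1-np.cos(a)),1),round(-12*np.sin(a),1),end=' | ')
E
```

```text
t 9.025 pos [ 0.4764 -0.3322  0.0393] F [0.5 7.7 3.2] open 0.0084
shift cm [-0.43  0.18  0.13] turn deg [-0.3  -0.04 -0.16]
0.1 -0.1 -1.2 | 0.2 -0.2 -2.3 | 0.29 -0.5 -3.5 | 0.39 -0.9 -4.6 | 0.49 -1.4 -5.7 | 0.59 -2.0 -6.7 | 0.69 -2.7 -7.6 | 0.79 -3.5 -8.5 | 0.88 -4.4 -9.3 | 0.98 -5.3 -10.0 | 1.08 -6.3 -10.6 | 1.18 -7.4 -11.1 | 1.28 -8.5 -11.5 | 1.37 -9.7 -11.8 | 1.47 -10.8 -11.9 | 1.57 -12.0 -12.0 | 1.67 -13.2 -11.9 | 1.77 -14.3 -11.8 | 1.87 -15.5 -11.5 | 1.96 -16.6 -11.1 | 2.06 -17.7 -10.6 | 2.16 -18.7 -10.0 | 2.26 -19.6 -9.3 | 2.36 -20.5 -8.5 | 2.45 -21.3 -7.6 | 2.55 -22.0 -6.7 | 2.65 -22.6 -5.7 | 2.75 -23.1 -4.6 | 2.85 -23.5 -3.5 | 2.95 -23.8 -2.3 | 3.04 -23.9 -1.2 | 3.14 -24.0 -0.0 |
```

View pics/w6.png

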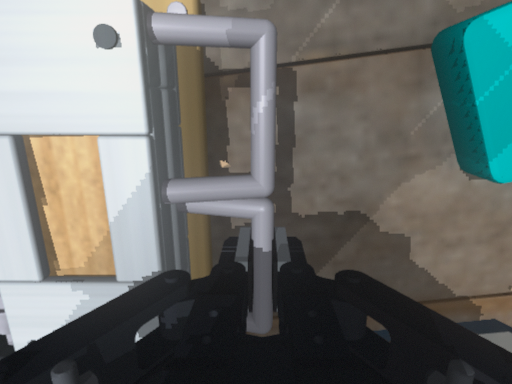

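The tray bar is between the pads (opening 8.4 mm). Swinging to upright first.

>>> play_rows(motion=[[[1, -0.1, -0.1, -1.2, 0, 0, 0], [1, -0.2, -0.2, -2.3, 0, 0, 0], [1, -0.2, -0.5, -3.5, 0, 0, 0], [1, -0.2, -0.9, -4.6, 0, 0, 0], [1, -0.2, -1.4, -5.7, 0, 0, 0], [1, -0.2, -2.0, -6.7, 0, 0, 0], [1, -0.2, -2.7, -7.6, 0, 0, 0], [1, -0.2, -3.5, -8.5, 0, 0, 0], [1, -0.2, -3.5, -8.5, 0, 0, 0]]])

```text
t: 10.2
tool_pos: [0.4788, -0.2978, 0.1269]
tool_rot: [-3.137, 0.11, -0.011]
contact_force: [6.9, -0.5, -3.9]
opening: 0.0078
```

```bash
python3 - <<'E'
from h import *
import cv2
togo(lid(np.pi/2,-.034)+[0,0,-.017])
w=ctrl.get_image("wrist");cv2.imwrite("pics/w7.png",w["color"][:,:,::-1])
E
```

```text
t 10.2 pos [ 0.4788 -0.2978  0.1269] F [ 6.9 -0.5 -3.9] open 0.0078
shift cm [-0.44 -8.38 -3.09] turn deg [-0.18 -0.41 -0.13]
```

View pics/w7.png

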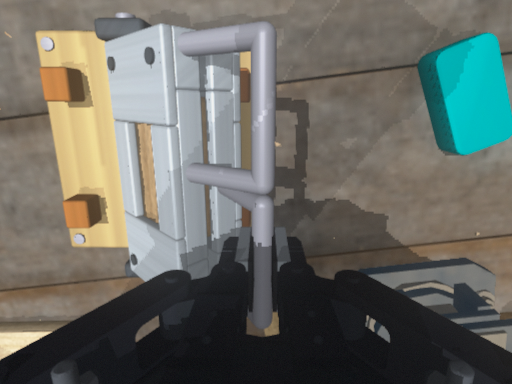

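Wrist view: holder at about 45°, both bars together, lid still shut on the block. Continuing.

>>> play_rows(motion=[[[1, 0, -0.9, -0.8, 0, 0, 0], [1, 0, -1.8, -1.5, 0, 0, 0], [1, 0, -2.8, -2.1, 0, 0, 0], [1, 0, -3.9, -2.6, 0, 0, 0], [1, 0, -5.0, -3.0, 0, 0, 0], [1, 0, -6.2, -3.2, 0, 0, 0], [1, 0, -7.3, -3.3, 0, 0, 0], [1, 0, -8.5, -3.4, 0, 0, 0], [1, 0, -9.7, -3.3, 0, 0, 0], [1, 0, -10.8, -3.2, 0, 0, 0], [1, 0, -12.0, -2.9, 0, 0, 0], [1, 0, -13.1, -2.5, 0, 0, 0], [1, 0, -13.1, -2.5, 0, 0, 0]]])

```text
t: 11.88
tool_pos: [0.4889, -0.1656, 0.1527]
tool_rot: [-3.135, 0.109, -0.015]
contact_force: [5.2, 1.0, 5.8]
opening: 0.0078
```

```bash
python3 - <<'E'
from h import *
import cv2
togo(lid(np.pi,-.034)+[0,0,-.017])
w=ctrl.get_image("wrist");cv2.imwrite("pics/w8.png",w["color"][:,:,::-1])
E
```

```text
t 11.875 pos [ 0.4889 -0.1656  0.1527] F [5.2 1.  5.8] open 0.0078
shift cm [-0.68 -7.05 11.5 ] turn deg [-0.3  -0.55 -0.08]
```

View pics/w8.png

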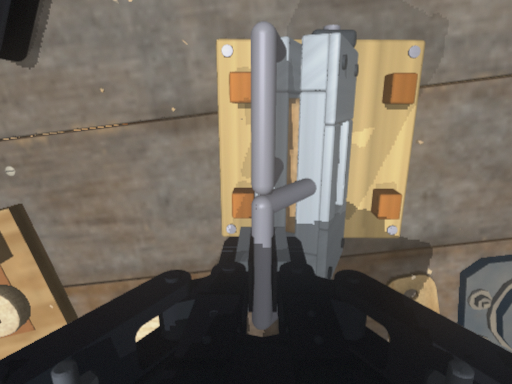

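The holder is past upright with the lid still shut. Lowering it.

>>> play_rows(motion=[[[1, 0, -1.0, 0.5, 0, 0, 0], [1, 0, -2.0, 1.1, 0, 0, 0], [1, 0, -2.9, 1.8, 0, 0, 0], [1, 0, -3.8, 2.6, 0, 0, 0], [1, 0, -4.6, 3.5, 0, 0, 0], [1, 0, -5.2, 4.4, 0, 0, 0], [1, 0, -5.8, 5.4, 0, 0, 0], [1, 0, -6.3, 6.5, 0, 0, 0], [1, 0, -6.7, 7.6, 0, 0, 0], [1, 0, -7.0, 8.8, 0, 0, 0], [1, 0, -7.1, 9.9, 0, 0, 0], [1, 0, -7.1, 10.6, 0, 0, 0], [1, 0, -7.1, 11.1, 0, 0, 0], [1, 0, -7.1, 11.4, 0, 0, 0], [1, 0, -7.1, 11.4, 0, 0, 0]]])

```text
t: 13.8
tool_pos: [0.4945, -0.0928, 0.0394]
tool_rot: [-3.131, 0.11, -0.011]
contact_force: [-3.2, 8.7, 11.3]
opening: 0.0078
```

```bash
python3 - <<'E'
from h import *
import cv2
togo(lid(np.pi,-.034)+[0,0,-.017])
w=ctrl.get_image("wrist");cv2.imwrite("pics/w9.png",w["color"][:,:,::-1])
E
```

```text
t 13.8 pos [ 0.4945 -0.0928  0.0394] F [-3.2  8.7 11.3] open 0.0078
shift cm [-0.62  0.19  0.13] turn deg [-0.53 -0.4  -0.11]
```

View pics/w9.png

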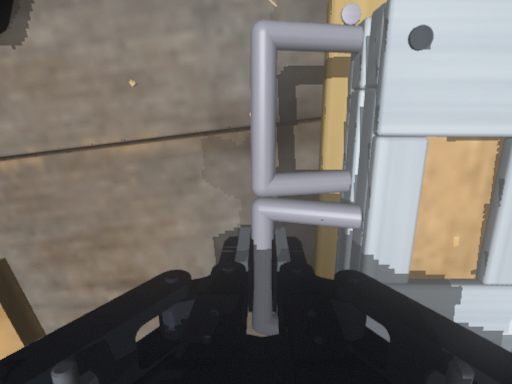

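Wrist view: the holder is flat on the left, and the tool is at the same height as when it gripped the bar flat (0.039). Releasing and lifting.

>>> play_rows(motion=[[[1, 0, 0, 0.1, 0, 0, 0], [0.5, 0, 0, 0.1, 0, 0, 0], [0.4, 0, 0, 0, 0, 0, 0], [0.4, 0, 0, 0, 0, 0, 0], [0.4, 0, 0, 0, 0, 0, 0], [0.4, 0, 0, -2, 0, 0, 0], [0.4, 0, 0, -5, 0, 0, 0], [0.4, 0, 0, -9, 0, 0, 0], [0.4, 0, 0, -13, 0, 0, 0], [0.4, 0, 0, -15, 0, 0, 0], [0.4, 0, 0, -15, 0, 0, 0], [0.4, 0, 0, -15, 0, 0, 0]]])

```text
t: 15.35
tool_pos: [0.4924, -0.0938, 0.1873]
tool_rot: [-3.13, 0.11, -0.007]
contact_force: [-0.8, 0.0, -0.6]
opening: 0.0255
```

```bash
python3 - <<'E'
from h import *
import cv2
togo(lid(np.pi,-.034))
w=ctrl.get_image("wrist");cv2.imwrite("pics/w10.png",w["color"][:,:,::-1])
print("traybar",proj(w,lid(np.pi,-.034)),"lidbar",proj(w,lid(np.pi)),"shell",[proj(w,H+a*.07*EX+.082*EY+[0,0,.022]) for a in(1,-1)])
t=ctrl.get_image("top");cv2.imwrite("pics/t10.png",cv2.resize(t["color"][110:250,60:340,::-1],None,fx=2.8,fy=2.8))
E
```

```text
t 15.35 pos [ 0.4924 -0.0938  0.1873] F [-0.8  0.  -0.6] open 0.0255
shift cm [-0.46  0.21 13.22] turn deg [-0.57 -0.23 -0.12]
traybar (np.float64(264.5875986658491), np.float64(184.37105431783246)) lidbar (np.float64(264.55230220089857), np.float64(106.87964488718154)) shell [(np.float64(315.2886650031918), np.float64(57.6782487493997)), (np.float64(308.2995494471994), np.float64(230.97456212300747))]
```

View pics/w10.png

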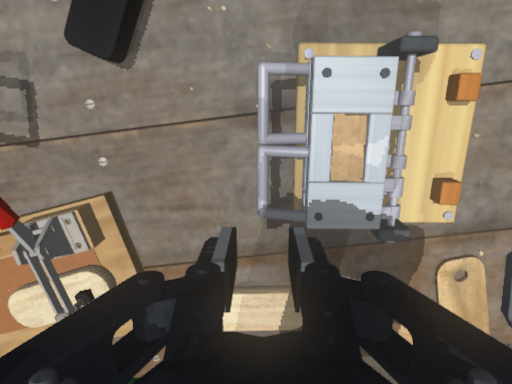

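View pics/t10.png

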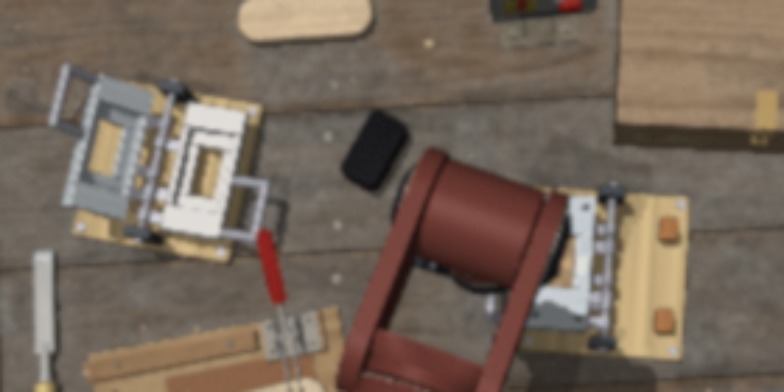

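The wrist view shows the holder flat on its left side. Its shell corners at (310,57) and (306,228) are within about 5 px of prediction, the two bars are in line at u≈262, and the block shows in the window. The spare holder looks unchanged and the gripper is clear, so I'm handing in.

```bash
python3 -c "
from station import ctrl
print(ctrl.finish_job())"
```

```text
the job is handed in; nothing more can be done
None
```

I shut the lid over the block by its bar and let go. Then I gripped the tray bar, swung the closed holder over in three slow moves, lowered it flat on its left side, released it and lifted clear. The job was handed in after about 15 s on the robot's clock; no verdict was reported.

**Last checks:**
- **Holder:** it lies flat with its shell corners within about 5 px of the computed position. The two handle bars line up, so the lid is shut.
- **Block:** it is visible through the window.
- **Spare holder:** it looks unchanged in the top view; I did not measure its lid bar.
- **Gripper:** it is about 13 cm above the bar with no contact force.

**Disagreements:**
- **Bar position:** the bars sat about 3–5 mm further along x than my model, within the grip's tolerance.
- **Closing height and force:** when closing the lid, the tool stopped about 4 mm higher than planned, with about 36 N in total on the wrist. The next picture showed the lid shut.

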